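# Make up a lamp kit in the nested tray

### The job

Make up the kit for one lamp in the plywood tray: stand the taller cardboard tube over the post, the solder reel in the wide shallow dish, the wider lamp holder mouth up in the smaller, deeper round recess, and the power supply block flat, terminals up, in the oblong pocket. Each must stand level on the floor of its own nest. The shorter tube and the slim lamp holder belong to another job: leave them standing where they are.

Things in the scene. Friction and masses are not known exactly. Their poses are not given: they have to be found in the camera images.
- tall_tube_center (a point): The taller of two brown cardboard tubes standing on end: outside 68 mm across, bore about 50 mm, 88 mm high, 60 g, open at both ends. Point: its centre, half-way up (44 mm above its foot); its z axis points up as it stands; round, so its yaw does not matter.
- short_tube_center (a point): Look-alike, to be left: the shorter brown cardboard tube, also 68 mm across but only 72 mm high. Point: its centre, 36 mm above its foot; z up.
- reel_center (a point): Solder reel with two green flanges 60 mm across (each 3 mm thick) round a 48 mm winding, 35 mm high in all, 0.22 kg, standing on its flange. Point: its centre, 17.5 mm above its foot; its z axis points up as it stands; round.
- wide_holder_center (a point): The wider of two white ceramic lamp holders standing mouth up (the mouth, on top, is a dark disc with a brass rim): foot 46 mm across and 12 mm high, body 38 mm across above that, 60 mm high, 0.1 kg. Point: its centre, 30 mm above its foot; its z axis points up as it stands; round.
- slim_holder_center (a point): Look-alike, to be left: the slim white lamp holder, foot 32 mm and body 24 mm across, also 60 mm high. Point: its centre, 30 mm above its foot; z up.
- driver_center (a point): Lamp power supply: grey plastic block 74 mm long (its x), 40 mm wide (its y), 38 mm high (its z), with dark terminal strips on top at both ends, 0.15 kg. Point: its centre, 19 mm above its foot. Either way round is the same.
- nest_post: Nest for the tall tube: a flat plate with an upright round post in the middle, 24 mm thick, that the tube stands over. One of four fixed 102 mm square wooden nests, two by two, 105 mm apart, in a plywood tray (wall 20 mm high); their order changes. Origin: centre of its underside, 5 mm above the desk; x, y along its sides, z up. The plate's top, on which the tube stands, is 8 mm above the origin; the post's tip is 48 mm above the origin.
- nest_dish: Nest for the solder reel: a plate with a wide shallow round dish, 79 mm across, 8 mm deep. One of four fixed 102 mm square wooden nests, two by two, 105 mm apart, in a plywood tray (wall 20 mm high); their order changes. Origin: centre of its underside, 5 mm above the desk; x, y along its sides, z up. The dish's floor is 6 mm, its rim 14 mm above the origin.
- nest_round: Nest for the lamp holder: a plate with the smaller, deeper round recess, 61 mm across, 12 mm deep. One of four fixed 102 mm square wooden nests, two by two, 105 mm apart, in a plywood tray (wall 20 mm high); their order changes. Origin: centre of its underside, 5 mm above the desk; x, y along its sides, z up. The recess's floor is 6 mm, its rim 18 mm above the origin.
- nest_oblong: Nest for the power supply: a plate with an oblong pocket 91 mm along its x by 59 mm along its y, 10 mm deep. One of four fixed 102 mm square wooden nests, two by two, 105 mm apart, in a plywood tray (wall 20 mm high); their order changes. Origin: centre of its underside, 5 mm above the desk; x, y along its sides, z up. The pocket's floor is 6 mm, its rim 16 mm above the origin.
Mind the look-alikes: they are no part of the job. What is shaped like the part that bears tall_tube_center but pink is not meant. Leave any red look-alike of the part that bears wide_holder_center alone.

How it is judged (in metres and radians):
At the end, for the whole second after the job is handed in: Each kit thing rests in its own nest: centred within 18 mm (tube), 13 mm (reel), 12 mm (lamp holder) or 16 mm (power supply), at seated height within 5 mm, upright within 0.12 rad, at rest; the short tube and slim holder are within 25 mm of where they stood (horizontal distance between tall_tube_center and nest_post below 0.018 m and z of tall_tube_center in the frame of nest_post between 0.047 and 0.057 m and angle between each of tall_tube_center, reel_center, wide_holder_center, driver_center's own z axis and vertical below 0.12 rad and linear speed of each of tall_tube, reel, wide_holder, driver below 0.02 m/s and horizontal distance between reel_center and nest_dish below 0.013 m and z of reel_center in the frame of nest_dish between 0.0185 and 0.0285 m and horizontal distance between wide_holder_center and nest_round below 0.012 m and z of wide_holder_center in the frame of nest_round between 0.031 and 0.041 m and horizontal distance between driver_center and nest_oblong below 0.016 m and z of driver_center in the frame of nest_oblong between 0.02 and 0.03 m and distance of each of short_tube_center, slim_holder_center from where it was at the start of the episode below 0.025 m); the robot touches nothing.
It fails at once if the short tube is moved by more than 25 mm or tipped (distance of short_tube_center from where it was at the start of the episode above 0.025 m or angle between short_tube_center's own z axis and vertical above 0.4 rad).
It fails at once if the slim lamp holder is moved by more than 25 mm or tipped (distance of slim_holder_center from where it was at the start of the episode above 0.025 m or angle between slim_holder_center's own z axis and vertical above 0.4 rad).
It also fails if it takes over 112 s, if anything falls off the work surface, if the arm or the gripper's body presses on something with over 40 N, if the wrist force passes 120 N, or if a joint passes its speed limit or range.

### The arm

A 6-joint arm with a two-finger parallel gripper is mounted at the origin on the work surface; the furniture and walls round the work are solid. World frame = base frame: x ahead of the robot, y to its left, z up, the work surface at z = 0. Lengths are in m, angles in degrees, forces in N, time in s.
With the tool pointing down it reaches from about 0.3 to 0.775 m from the base axis. Payload 14.6 kg.
Tool frame: the origin (TCP) lies at the very end of the fingers, on their centre line; the grasp point (between the pads) lies 19 mm behind it; z points along the fingers, y is the direction in which the jaws open and shut (so a half turn about z gives the same grasp; the last joint's range is limited). The gripper opens to 85 mm and grips with 20 to 120 N. Pads are 22 mm wide; open, the fingers measure 114 mm over their backs; the gripper's body (76 mm by 85 mm) begins 54 mm behind the grasp point. The pads swing forward as they close: fully open they stand 13 mm farther back than shut.
Start: joints at [65.798, 17.183, 87.147, -0, 75.671, -3.816], TCP at [0.192, 0.516, 0.231] pointing down, gripper open.
Joint ranges: [-173.82, 173.82], [-45.26, 126.66], [13.44, 144.39], [-59.66, 239.66], [0, 175.72], [-146.38, 146.38]. Speed limits (degrees/s): [127.2, 127.2, 147.25, 180, 180, 180].

### API

Orientations are given as [roll, pitch, yaw] about the fixed x, y, z axes, in that order (R = Rz(yaw) Ry(pitch) Rx(roll)).
In Python, from rig import manip, capture, job gives the robot as it stands.
- The arm moves only by the tool play_rows, never from a script. Its argument "rows" is a list that holds one entry, the list of rows, each a list of 7 numbers: the shift along the tool's x, y, z in mm, then the turn, a rotation vector about the tool's x, y, z in rad, then the closure, from 0 (fully open) to 1 (shut). In form: [[[x, y, z, wx, wy, wz, hand], ...]]. A call has 1 to 10 rows; each row shifts and turns the commanded pose from where the row before left it, along the tool's axes as they then stand; what a row does not reach is not made up. A row lasts 1/10 s, in which the tool goes at most 50 mm and 8.59 degrees, less where a joint would pass 70% of its speed; a pose out of reach is approached as far as the arm can. A call is refused whole if a number of a shift passes 50 or a number of a turn 0.15, either way. A call with a gripper value outside its range is refused whole. The fingers move at their own pace and stop on an object; "force" is the grip in N (left out, the last holds). Time passes only in rows, so rows that do not move let the fingers close. It gives the time, the measured TCP pose, the force and the opening at its end, in the units of the state.
- manip.sense(): the state, without advancing time (a new reading comes with each control period).
- capture(name): name is "scene" or "top" or "wrist"; returns a dict with "pixels" (400x640x3 uint8, red, green, blue), "fx", "fy", "cx", "cy" (pixels), "R" (3x3) and "t" (3): a world point X has camera coordinates R X + t; the wrist camera has in their place "tool_from_camera" (4x4, takes a point from camera to tool coordinates, whose origin is the TCP and whose axes are the flange's). Camera axes: x right, y down, z forward; pixel columns grow to the right and rows downward; lengths in m; the calibration is good to about 2 mm. A picture is of the moment at which its call begins: read the wrist's pose just before it. There is no depth.
- job.sign_off(): hands the job in, once; it reports no verdict.
The state is a dict: "t": time; "joint_pos": joint angles; "qvel": joint speeds; "joint_torque": joint torques, N m; "tcp_pos": TCP position; "eef_rot": TCP orientation; "contact_force": force on the tool from outside, world axes, zero at the start; "torque": the same for the moment, N m; "width": finger opening in m.
Only numpy, scipy, OpenCV 4.12 (cv2) and the standard library are available. Lean on these libraries where they do the work, as an engineer would, in place of code of your own. Each camera call takes 0.05 s, during which the arm holds its last target.

## Working session

There is one attempt and no reset: what is moved stays moved. The work goes in short steps, Python scripts to look and compute and a tool call to move; the robot and the scene stay as the last step left them, time stands still between calls to the robot, and variables do not carry over. Pictures are saved under pics/ and viewed, and the job is handed in when it is done.

Besides the shell and the picture viewer there is one more tool, called after "Call:" by a JSON object that holds its "fn" and its "kwargs", one argument or row to a line. play_rows: Moves the arm, as the interface text tells. Its arguments: {"type":"object","properties":{"rows":{"type":"array","items":{"type":"array","items":{"type":"array","items":{"type":"number"}}}},"force":{"type":"number"}},"required":["rows"]}

```bash
ls; mkdir -p pics; python3 - <<'E'
from rig import manip, capture, job
import cv2
print(manip.sense())
for n in ("scene","top","wrist"):
    c=capture(n); cv2.imwrite(f"pics/{n}0.png",c["pixels"][:,:,::-1])
    print(n,{k:v for k,v in c.items() if k!="pixels"})
E
```

```text
pics
{'t': 0.0, 'joint_pos': array([ 6.57981791e+01,  1.72167785e+01,  8.71795241e+01, -2.01498424e-03,
        7.56699203e+01, -3.81574353e+00]), 'qvel': array([ 0.06816061, -0.03660438,  0.10132284,  0.02043196,  0.06494125,
        0.04545448]), 'joint_torque': array([-1.04570272e-04, -5.43513358e+01, -3.61775708e+01, -1.29005225e-04,
        4.21789373e-03, -1.12879835e-05]), 'tcp_pos': array([0.19150546, 0.51534114, 0.23071603]), 'eef_rot': array([-1.79933794e+02, -2.45962069e-03,  1.59614421e+02]), 'contact_force': array([-0.5580466 , -0.32016586, -0.60271616]), 'torque': array([ 0.01242171,  0.03424811, -0.04340282]), 'width': 0.08504857596753564}
scene {'fx': 462.94789945967136, 'fy': 462.94789945967136, 'cx': 320.8050576425366, 'cy': 204.66090038849026, 'R': array([[ 0.83206811, -0.55447727, -0.01475191],
       [-0.39903015, -0.57990181, -0.71027377],
       [ 0.385276  ,  0.59688261, -0.70377095]]), 't': array([-0.42914215,  0.24235713,  1.18617421])}
top {'fx': 475.08399314440106, 'fy': 475.08399314440106, 'cx': 327.5573714191729, 'cy': 199.43901354974383, 'R': array([[ 0.0067119 , -0.99986548,  0.01496538],
       [-0.99575073, -0.00805733, -0.09173632],
       [ 0.09184457, -0.01428606, -0.99567087]]), 't': array([-0.01266464,  0.53003291,  1.38514635])}
wrist {'fx': 331.3200628638202, 'fy': 331.3200628638202, 'cx': 316.6479312214934, 'cy': 201.79061583602441, 'tool_from_camera': array([[ 3.49718289e-04, -9.46565081e-01, -3.22512675e-01,
         8.18417822e-02],
       [ 9.99999880e-01,  2.20492039e-04,  4.37217490e-04,
        -9.68182540e-05],
       [-3.42743331e-04, -3.22512790e-01,  9.46565044e-01,
        -1.42554966e-01],
       [ 0.00000000e+00,  0.00000000e+00,  0.00000000e+00,
         1.00000000e+00]])}
```

View pics/scene0.png

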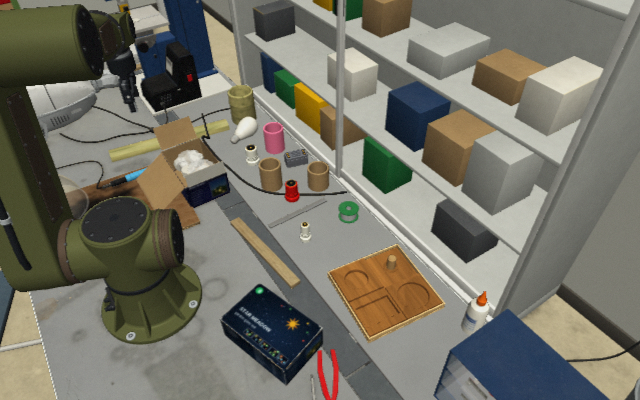

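View pics/top0.png

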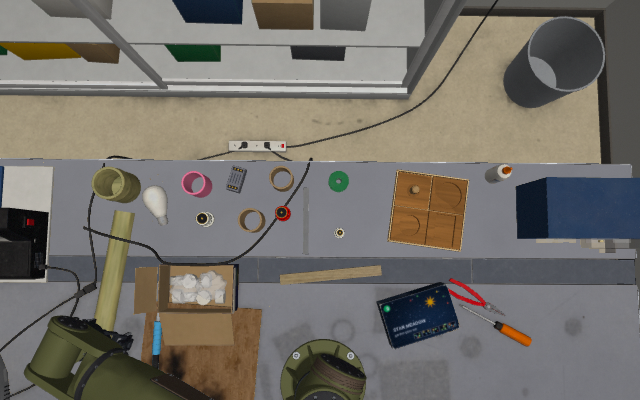

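View pics/wrist0.png

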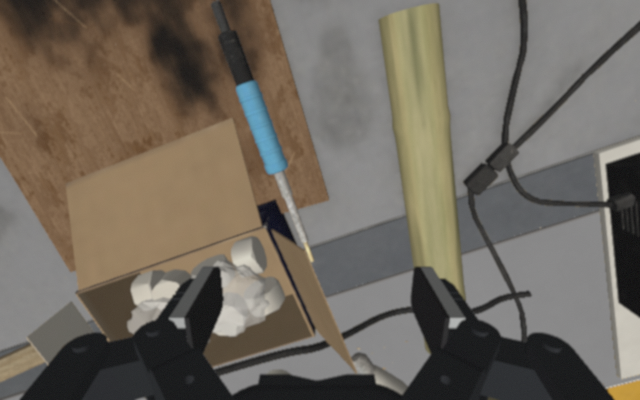

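The scene shows brown tubes at scene (270,175) and (318,175), top (252,219) and (281,179). White holders are at top (205,218) and (340,232), with the red look-alike at (283,213), the pink one at (197,183) and the tray at (428,210). Next I'll enlarge the crops.

```bash
python3 - <<'E'
import cv2
a=cv2.imread("pics/scene0.png"); b=cv2.imread("pics/top0.png")
cv2.imwrite("pics/s_obj.png",cv2.resize(a[80:250,220:370],None,fx=4,fy=3.5,interpolation=cv2.INTER_CUBIC)[:600])
cv2.imwrite("pics/s_obj.png",cv2.resize(a[110:250,225:365],None,fx=4.2,fy=4.2,interpolation=cv2.INTER_CUBIC))
cv2.imwrite("pics/t_obj.png",cv2.resize(b[155:255,170:370],None,fx=4,fy=4,interpolation=cv2.INTER_CUBIC))
cv2.imwrite("pics/t_tray.png",cv2.resize(b[160:260,380:480],None,fx=6,fy=6,interpolation=cv2.INTER_CUBIC))
E
```

```text
(no output)
```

View pics/s_obj.png

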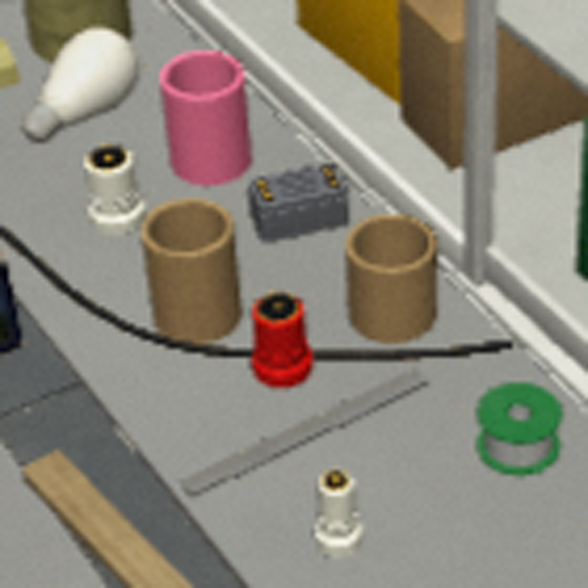

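View pics/t_obj.png

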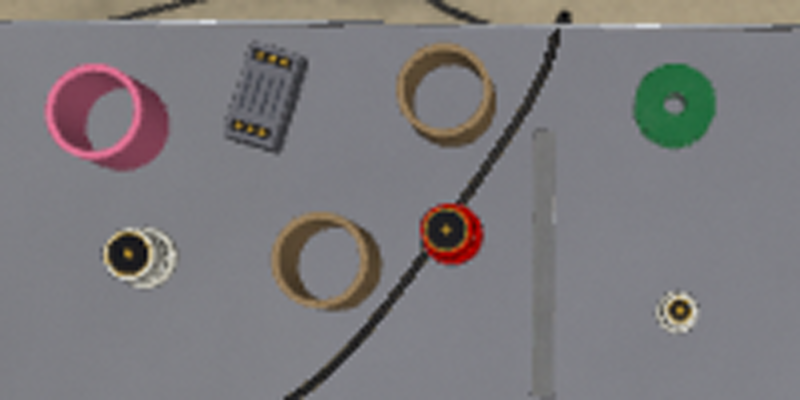

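View pics/t_tray.png

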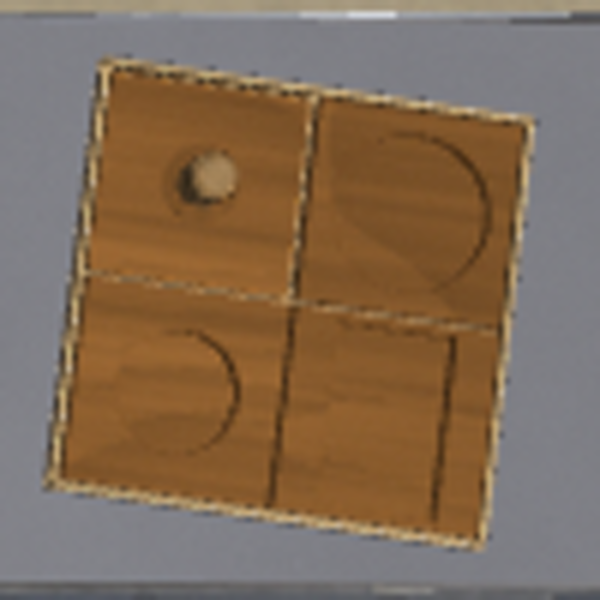

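The tall tube is the left brown one (scene crop (192,270)): its rim-to-foot height is about 120 px against 110 px for the one behind it. I'll check this by calculation and get coarse positions.

```bash
cat > h.py <<'E'
from rig import manip, capture, job
import numpy as np, cv2
from scipy.spatial.transform import Rotation as Ro
def ray(c,uv):
    d=np.array([(uv[0]-c["cx"])/c["fx"],(uv[1]-c["cy"])/c["fy"],1.])
    R,t=np.array(c["R"]),np.array(c["t"])
    return -R.T@t, R.T@d
def onz(c,uv,z):
    o,d=ray(c,uv); return o+d*(z-o[2])/d[2]
def tri(c1,u1,c2,u2):
    A=[];b=[]
    for c,u in((c1,u1),(c2,u2)):
        o,d=ray(c,u); d=d/np.linalg.norm(d); P=np.eye(3)-np.outer(d,d); A.append(P);b.append(P@o)
    return np.linalg.lstsq(np.vstack(A),np.hstack(b),rcond=None)[0]
def wrist():
    s=manip.sense(); c=capture("wrist")
    T=np.eye(4); T[:3,:3]=Ro.from_euler("xyz",s["eef_rot"],degrees=True).as_matrix(); T[:3,3]=s["tcp_pos"]
    W=T@np.array(c["tool_from_camera"]); c["R"]=W[:3,:3].T; c["t"]=-W[:3,:3].T@W[:3,3]
    return c
def go(p,yaw):
    s=manip.sense(); R=Ro.from_euler("xyz",s["eef_rot"],degrees=True)
    G=Ro.from_euler("xyz",[180,0,yaw],degrees=True)
    print("t",round(s["t"],2),"tcp",s["tcp_pos"].round(4),"rot",s["eef_rot"].round(2),"w",round(s["width"],4))
    print("total turn about tool",(R.inv()*G).as_rotvec().round(3),"shift in present tool axes mm",(1e3*R.inv().apply(np.array(p)-s["tcp_pos"])).round(1),
      "in final tool axes",(1e3*G.inv().apply(np.array(p)-s["tcp_pos"])).round(1))
def save(c,n,box=None,k=1):
    im=c["pixels"][:,:,::-1]
    if box: im=im[box[1]:box[3],box[0]:box[2]]
    cv2.imwrite("pics/"+n,cv2.resize(im,None,fx=k,fy=k,interpolation=cv2.INTER_CUBIC))
E
python3 - <<'E'
from h import *
c=capture("top"); s=capture("scene")
q=lambda u,v:(170+(u+.5)/4-.5,155+(v+.5)/4-.5)
qs=lambda u,v:(225+(u+.5)/4.2-.5,110+(v+.5)/4.2-.5)
for n,uv,us,zs in [("tubeA(left)",q(320,261),qs(189,226),(.088,.072)),("tubeB",q(446,94),qs(391,242),(.088,.072)),("holderW",q(128,254),qs(109,157),(.06,)),
  ("slim",q(680,311),qs(335,480),(.06,)),("reel",q(675,105),qs(519,411),(.035,)),("driver",q(266,97),qs(298,188),(.038,)),("pink",q(95,112),qs(203,74),(.088,)),("red",q(446,230),qs(279,305),(.06,))]:
    print(n,"tri",tri(c,uv,s,us).round(4),[onz(c,uv,z).round(4) for z in zs])
r=lambda u,v:(380+(u+.5)/6-.5,160+(v+.5)/6-.5)
P=[onz(c,r(*p),.02) for p in [(103,64),(532,121),(480,548),(50,487)]]
print(np.round(P,4)); m=np.mean(P,0); print("centre",m)
print([np.linalg.norm(P[i]-P[(i+1)%4]) for i in range(4)])
for i in range(4):
    d=P[(i+1)%4]-P[i]; print(np.degrees(np.arctan2(d[1],d[0])))
print("post tip",onz(c,r(214,177),.053))
print("dishR",onz(c,r(490,213),.019))
print("oblong edge",onz(c,r(455,335),.021),onz(c,r(433,520),.021))
E
```

```text
tubeA(left) tri [0.466  0.2108 0.0866] [array([0.4647, 0.2112, 0.088 ]), array([0.4655, 0.2135, 0.072 ])]
tubeB tri [0.5873 0.1252 0.0723] [array([0.584 , 0.1245, 0.088 ]), array([0.5862, 0.1258, 0.072 ])]
holderW tri [0.4708 0.353  0.058 ] [array([0.4701, 0.3529, 0.06  ])]
slim tri [ 0.4324 -0.0438  0.0588] [array([ 0.432 , -0.0436,  0.06  ])]
reel tri [ 0.5853 -0.0406  0.0337] [array([ 0.5845, -0.0402,  0.035 ])]
driver tri [0.5886 0.2614 0.0334] [array([0.5874, 0.2608, 0.038 ])]
pink tri [0.5699 0.3725 0.086 ] [array([0.569 , 0.3723, 0.088 ])]
red tri [0.49   0.1248 0.0598] [array([0.4891, 0.1253, 0.06  ])]
[[ 0.6201 -0.2158  0.02  ]
 [ 0.5933 -0.4307  0.02  ]
 [ 0.3807 -0.4006  0.02  ]
 [ 0.4092 -0.1882  0.02  ]]
centre [ 0.50084137 -0.30882497  0.02      ]
[np.float64(0.2165628247917827), np.float64(0.21470257256431882), np.float64(0.2142647620928182), np.float64(0.21270122147363166)]
-97.12415830468288
171.9317629973465
82.34750205508932
-7.4555908708786385
post tip [ 0.55992531 -0.26427262  0.053     ]
dishR [ 0.54694964 -0.40901314  0.019     ]
oblong edge [ 0.48574265 -0.38980491  0.021     ] [ 0.39430125 -0.37725828  0.021     ]
```

Triangulation puts the left tube's rim at z = 0.087 (the tall one, at (0.466, 0.211)) and the other's at 0.072. The wide white holder is at (0.471, 0.353), reel (0.585, -0.041), driver (0.588, 0.261). The tray is turned -7.5°, and the nests agree with the post tip to within 1 mm. Going to the holder first.

```bash
python3 - <<'E'
from h import *
go([.4708,.353,.22],160)
c=capture("top")
im=c["pixels"][155:255,170:370]; hsv=cv2.cvtColor(im,cv2.COLOR_RGB2HSV)
# driver: dark greyish region vs desk
g=cv2.cvtColor(im,cv2.COLOR_RGB2GRAY); sub=g[5:42,52:82]; print(np.median(g)); 
m=(np.abs(sub.astype(int)-np.median(g))>14).astype(np.uint8)
m=cv2.morphologyEx(m,cv2.MORPH_CLOSE,np.ones((3,3)))
cn=max(cv2.findContours(m,0,1)[0],key=cv2.contourArea); r=cv2.minAreaRect(cn); print(r)
b=cv2.boxPoints(r)+[222,160]; P=np.array([onz(c,p,.038) for p in b]); print(P.round(4))
for i in range(2):
    d=P[i+1]-P[i]; print(np.linalg.norm(d),np.degrees(np.arctan2(d[1],d[0])))
E
```

```text
t 0.25 tcp [0.1915 0.5154 0.231 ] rot [-179.97   -0.    159.61] w 0.0857
total turn about tool [-0.001 -0.    -0.007] shift in present tool axes mm [-318.4  -55.    11. ] in final tool axes [-318.   -57.1   11. ]
128.0
((14.00889778137207, 18.97153091430664), (16.106849670410156, 25.949926376342773), 17.354022979736328)
[[0.5573 0.2943 0.038 ]
 [0.631  0.2735 0.038 ]
 [0.6171 0.2279 0.038 ]
 [0.5435 0.2489 0.038 ]]
0.07657780603765213 -15.76533557106228
0.0476272249192536 -106.97298178505245
```

Call:
{"fn": "play_rows", "kwargs": {
  "rows": [
    [[-32,-5.5,1,0,0,0,0],[-32,-5.5,1,0,0,0,0],[-32,-5.5,1,0,0,0,0],[-32,-5.5,1,0,0,0,0],[-32,-5.5,1,0,0,0,0],[-32,-5.5,1,0,0,0,0],[-32,-5.5,1,0,0,0,0],[-32,-5.5,1,0,0,0,0],[-32,-5.5,1,0,0,0,0],[-30,-5.5,1,0,0,0,0]]
  ],
  "force": 40
}}

```text
t: 1.3
tcp_pos: [0.4717, 0.3523, 0.2212]
eef_rot: [-180.0, -0.0, 159.6]
contact_force: [-1.1, -0.5, 1.3]
width: 0.0854
```

```bash
python3 - <<'E'
from h import *
go([.4708,.353,.014],160)
c=wrist(); save(c,"w1.png")
E
```

```text
t 1.3 tcp [0.4717 0.3523 0.2212] rot [-180.    -0.   159.6] w 0.0854
total turn about tool [-0.    -0.    -0.007] shift in present tool axes mm [  1.    0.4 207.2] in final tool axes [  1.1   0.3 207.2]
```

View pics/w1.png

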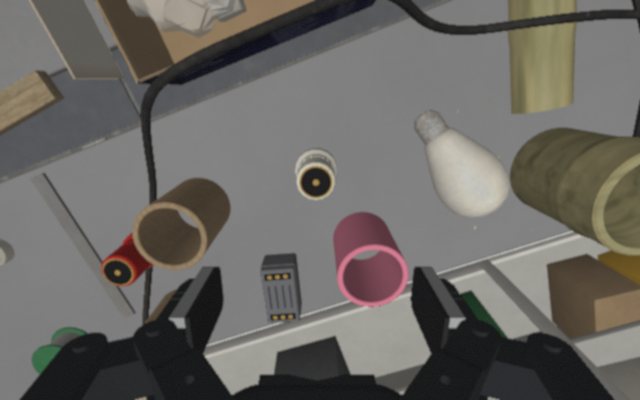

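The wrist view shows the wide white holder's mouth at (316,183). The driver is at (281,287) and the tall tube's rim at about (170,234).

```bash
python3 - <<'E'
from h import *
c=wrist()
print("holder",onz(c,(316,183),.06).round(4)); print("tube",onz(c,(171,233.5),.088).round(4))
print("driver",onz(c,(281,287),.038).round(4))
im=c["pixels"][:,:,::-1].astype(int)
m=((im.min(2)>175)).astype(np.uint8)[140:210,280:350]
ys,xs=np.nonzero(m); print(xs.min()+280,xs.max()+280,ys.min()+140,ys.max()+140)
save(c,"w1c.png",(280,140,350,210),8)
E
```

```text
holder [0.477  0.3484 0.06  ]
tube [0.4681 0.2113 0.088 ]
driver [0.5836 0.2659 0.038 ]
299 309 162 174
```

View pics/w1c.png

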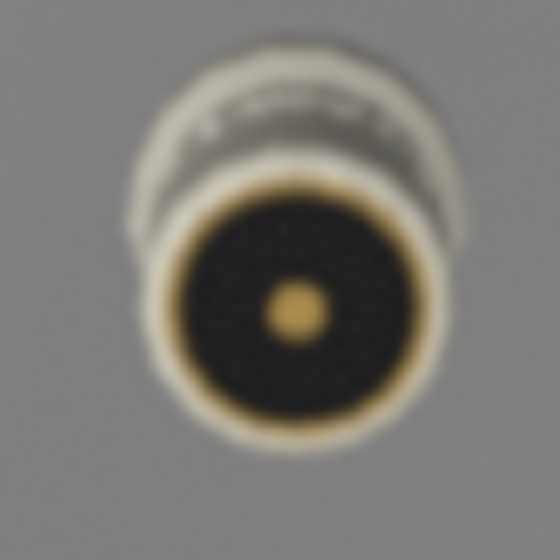

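The confirming crop shows white ceramic, a dark disc and a brass rim, with the mouth centre at (316.6, 177). That agrees with (0.471, 0.353). Descending.

Call:
{"fn": "play_rows", "kwargs": {
  "rows": [
    [[0,0,35,0,0,0,0],[0,0,40,0,0,0,0],[0,0,40,0,0,0,0],[0,0,40,0,0,0,0],[0,0,30,0,0,0,0],[1,0,14,0,0,0,0],[0,0,8,0,0,0,0.3],[0,0,0,0,0,0,0.8],[0,0,0,0,0,0,0.8],[0,0,0,0,0,0,0.8]]
  ],
  "force": 40
}}

```text
t: 2.4
tcp_pos: [0.4703, 0.3541, 0.016]
eef_rot: [179.9, 0.1, 159.6]
contact_force: [-0.7, -0.3, 4.8]
width: 0.0371
```

Call:
{"fn": "play_rows", "kwargs": {
  "rows": [
    [[0,0,0,0,0,0,0.8],[0,0,0,0,0,0,0.8],[0,0,0,0,0,0,0.8]]
  ]
}}

```text
t: 2.7
tcp_pos: [0.4703, 0.3541, 0.016]
eef_rot: [179.9, 0.1, 159.6]
contact_force: [-0.9, -0.4, 6.9]
width: 0.0368
```

```bash
python3 - <<'E'
from h import *
go([.4556,-.2498,.23],160)
c=wrist(); save(c,"w2.png")
E
```

```text
t 2.7 tcp [0.4703 0.3541 0.016 ] rot [1.7987e+02 9.0000e-02 1.5961e+02] w 0.0368
total turn about tool [ 0.002  0.002 -0.007] shift in present tool axes mm [-196.9 -570.7 -215. ] in final tool axes [-192.7 -572.5 -214. ]
```

View pics/w2.png

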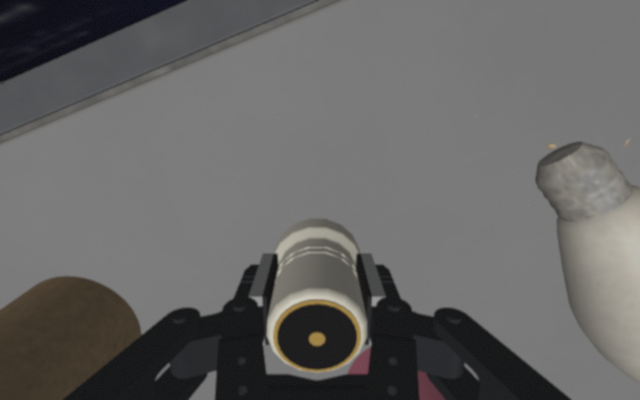

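The gripper holds the holder's body (width 36.8 mm). Lifting and carrying it to the round nest.

Call:
{"fn": "play_rows", "kwargs": {
  "rows": [
    [[0,0,-15,0,0,0,0.8],[0,0,-35,0,0,0,0.8],[0,0,-40,0,0,0,0.8],[0,0,-35,0,0,0,0.8],[-10,-25,-25,0,0,0,0.8],[-14,-42,0,0,0,0,0.8],[-14,-42,0,0,0,0,0.8],[-14,-42,0,0,0,0,0.8],[-14,-42,0,0,0,0,0.8],[-14,-42,0,0,0,0,0.8]]
  ]
}}

```text
t: 3.75
tcp_pos: [0.4623, 0.1038, 0.1657]
eef_rot: [180.0, 0.1, 159.6]
contact_force: [1.2, 0.4, -0.1]
width: 0.0373
```

Call:
{"fn": "play_rows", "kwargs": {
  "rows": [
    [[-14,-42,0,0,0,0,0.8],[-14,-42,0,0,0,0,0.8],[-14,-42,0,0,0,0,0.8],[-14,-42,0,0,0,0,0.8],[-14,-42,0,0,0,0,0.8],[-14,-42,0,0,0,0,0.8],[-14,-42,0,0,0,0,0.8],[-10,-25,0,0,0,0,0.8],[0,0,0,0,0,0,0.8],[0,0,0,0,0,0,0.8]]
  ]
}}

```text
t: 4.75
tcp_pos: [0.4526, -0.2313, 0.165]
eef_rot: [180.0, 0.0, 159.6]
contact_force: [-0.5, 1.4, -0.8]
width: 0.0377
```

```bash
python3 - <<'E'
from h import *
go([.4556,-.2498,.027],160)
c=wrist(); save(c,"w3.png")
c=capture("top"); save(c,"t3.png",(370,150,490,270),5)
E
```

```text
t 4.75 tcp [ 0.4526 -0.2313  0.165 ] rot [1.8000e+02 3.0000e-02 1.5955e+02] w 0.0377
total turn about tool [ 0.     0.001 -0.008] shift in present tool axes mm [ -9.2 -16.3 138. ] in final tool axes [ -9.1 -16.3 138. ]
```

View pics/w3.png

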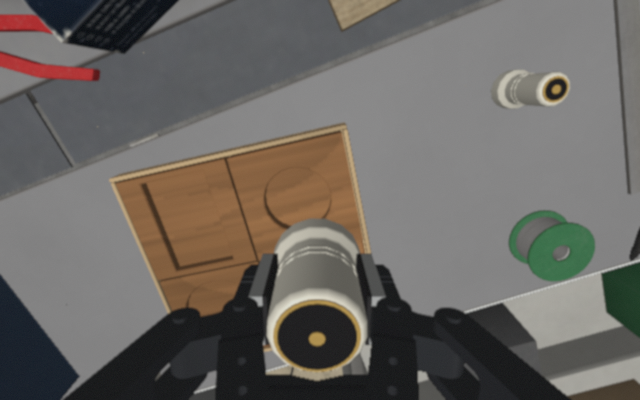

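```bash
python3 - <<'E'
from h import *
c=wrist(); save(c,"w3c.png",(100,110,380,320),2.8)
print("corner 3 (0.4092,-0.1882):",onz(c,(346,125),.02),"corner2 (.3807,-.4006)",onz(c,(111,180),.02))
for p in [(.4556,-.2498,.023),(.4092,-.1882,.02),(.4419,-.3540,.021)]:
    x=c["R"]@np.array(p)+c["t"]; print(c["fx"]*x[0]/x[2]+c["cx"],c["fy"]*x[1]/x[2]+c["cy"])
E
```

```text
corner 3 (0.4092,-0.1882): [ 0.41204123 -0.18869183  0.02      ] corner2 (.3807,-.4006) [ 0.38463095 -0.4016432   0.02      ]
297.5106222600651 195.68652419337812
345.47504444377677 121.57968336735516
187.85551509037427 218.9555636505487
```

View pics/w3c.png

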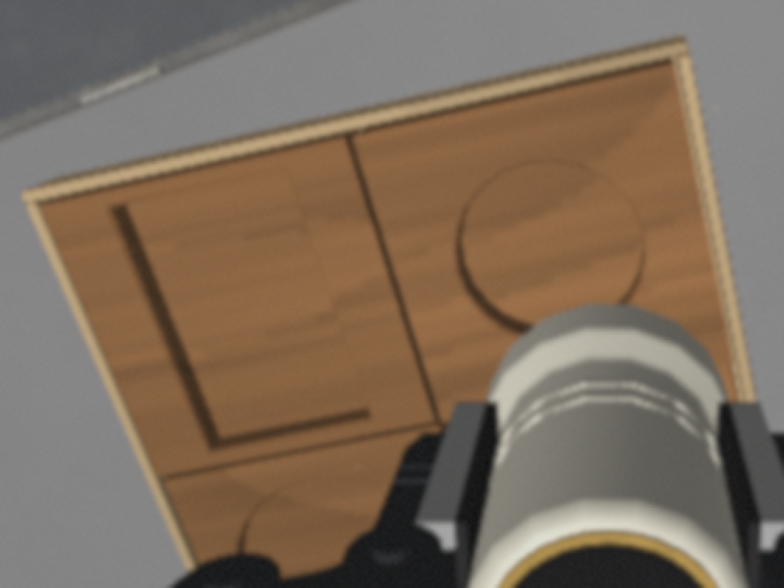

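The wrist view puts the recess centre at (297,199), about 3 mm further out in x than the top camera does. I'll take the mean and lower.

Call:
{"fn": "play_rows", "kwargs": {
  "rows": [
    [[-5,-8,0,0,0,0,0.8],[-5.5,-7.5,15,0,0,0,0.8],[0,0,30,0,0,0,0.8],[0,0,30,0,0,0,0.8],[0,0,22,0,0,0,0.8],[0,0,13,0,0,0,0.8],[0,0,8,0,0,0,0.8],[0,0,6,0,0,0,0.8],[0,0,5,0,0,0,0.8],[0,0,4,0,0,0,0.8]]
  ]
}}

```text
t: 5.9
tcp_pos: [0.4576, -0.2496, 0.0315]
eef_rot: [-180.0, 0.1, 159.6]
contact_force: [-0.2, -0.4, -0.9]
width: 0.0373
```

Call:
{"fn": "play_rows", "kwargs": {
  "rows": [
    [[0,0,2,0,0,0,0.8],[0,0,0,0,0,0,0.8],[0,0,0,0,0,0,0.8]]
  ]
}}

```text
t: 6.2
tcp_pos: [0.4574, -0.2495, 0.0296]
eef_rot: [-180.0, 0.0, 159.6]
contact_force: [-0.2, -0.1, -0.7]
width: 0.0373
```

Call:
{"fn": "play_rows", "kwargs": {
  "rows": [
    [[0,0,2,0,0,0,0.8],[0,0,0,0,0,0,0.8],[0,0,0,0,0,0,0.4],[0,0,0,0,0,0,0.2],[0,0,0,0,0,0,0.1],[0,0,0,0,0,0,0.1],[0,0,-15,0,0,0,0.1],[0,0,-30,0,0,0,0.1],[0,0,-40,0,0,0,0.1],[0,0,-40,0,0,0,0]]
  ]
}}

```text
t: 7.2
tcp_pos: [0.4569, -0.2492, 0.1536]
eef_rot: [180.0, -0.0, 159.6]
contact_force: [0.1, 0.3, -0.0]
width: 0.085
```

```bash
python3 - <<'E'
from h import *
go([.466,.2108,.17],160)
c=wrist(); save(c,"w4.png")
E
```

```text
t 7.2 tcp [ 0.4569 -0.2492  0.1536] rot [ 1.7999e+02 -4.0000e-02  1.5961e+02] w 0.085
total turn about tool [ 0.    -0.001 -0.007] shift in present tool axes mm [151.8 434.4 -16.2] in final tool axes [148.8 435.4 -16.4]
```

View pics/w4.png

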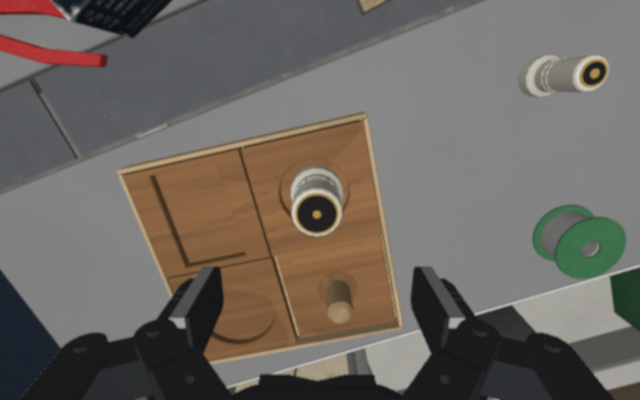

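The holder stands seated in the round recess (mouth at (317,215), recess ring around it). The reel is next.

Call:
{"fn": "play_rows", "kwargs": {
  "rows": [
    [[-6,30,0,0,0,0,0],[-6,30,0,0,0,0,0],[-6,30,0,0,0,0,0],[-6,30,0,0,0,0,0],[-6,30,0,0,0,0,0],[-6,30,0,0,0,0,0],[-6,30,0,0,0,0,0],[-5,30,0,0,0,0,0],[0,0,0,0,0,0,0]]
  ]
}}

```text
t: 8.15
tcp_pos: [0.5859, -0.038, 0.1519]
eef_rot: [180.0, 0.0, 159.8]
contact_force: [0.7, -0.7, -0.0]
width: 0.0854
```

```bash
python3 - <<'E'
from h import *
go([.5853,-.0406,.008],160)
c=wrist(); save(c,"w5.png")
im=c["pixels"]; hsv=cv2.cvtColor(im,cv2.COLOR_RGB2HSV)
m=cv2.inRange(hsv,(45,100,30),(85,255,255)); n,l,st,ce=cv2.connectedComponentsWithStats(m)
for i in range(1,n):
    if st[i,4]>100: print(st[i],ce[i],onz(c,ce[i],.035).round(4))
E
```

```text
t 8.15 tcp [ 0.5859 -0.038   0.1519] rot [179.97   0.   159.78] w 0.0854
total turn about tool [ 0.     0.    -0.004] shift in present tool axes mm [ -0.3  -2.7 143.9] in final tool axes [ -0.3  -2.6 143.9]
[ 279  157   70   73 3656] [313.10585339 193.33561269] [ 0.5843 -0.0404  0.035 ]
[ 538  238  102   86 6438] [590.3600497  280.15781299] [0.7473 0.1653 0.035 ]
```

View pics/w5.png

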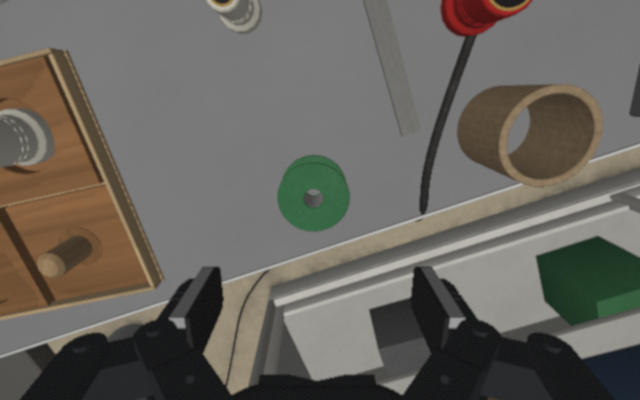

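The reel is at (313,195), and both cameras agree within 1 mm. Descending and gripping.

Call:
{"fn": "play_rows", "kwargs": {
  "rows": [
    [[0,-2.5,20,0,0,0,0],[0,0,35,0,0,0,0],[0,0,35,0,0,0,0],[0,0,28,0,0,0,0],[0,0,16,0,0,0,0],[0,0,8,0,0,0,0],[0,0,0,0,0,0,0.5],[0,0,0,0,0,0,0.5],[0,0,0,0,0,0,0.5],[0,0,0,0,0,0,0.5]]
  ],
  "force": 40
}}

```text
t: 9.2
tcp_pos: [0.5849, -0.0433, 0.0121]
eef_rot: [180.0, 0.1, 159.6]
contact_force: [-2.4, 0.6, 6.9]
width: 0.0561
```

Call:
{"fn": "play_rows", "kwargs": {
  "rows": [
    [[0,0,0,0,0,0,0.5],[0,0,0,0,0,0,0.5],[0,0,-10,0,0,0,0.5],[0,0,-25,0,0,0,0.5],[0,0,-30,0,0,0,0.5],[0,0,-30,0,0,0,0.5],[0,0,-25,0,0,0,0.5],[0,0,0,0,0,0,0.5]]
  ]
}}

```text
t: 10.0
tcp_pos: [0.5856, -0.0433, 0.1348]
eef_rot: [179.9, 0.4, 159.6]
contact_force: [0.3, 0.1, -2.7]
width: 0.0558
```

```bash
python3 - <<'E'
from h import *
go([.547,-.367,.128],160)
c=wrist(); save(c,"w6.png")
E
```

```text
t 10.0 tcp [ 0.5856 -0.0433  0.1348] rot [179.92   0.38 159.62] w 0.0558
total turn about tool [ 0.001  0.007 -0.007] shift in present tool axes mm [ -76.5 -316.8    6.8] in final tool axes [ -74.5 -317.3    6.8]
```

View pics/w6.png

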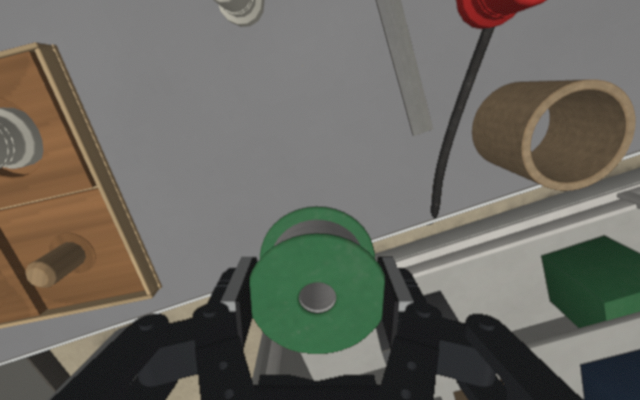

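The reel is held level by its flanges (width 55.8 mm). Carrying it to the dish.

Call:
{"fn": "play_rows", "kwargs": {
  "rows": [
    [[-5,-20,0,0,0,0,0.5],[-8,-35,0,0,0,0,0.5],[-8,-35,0,0,0,0,0.5],[-8,-35,0,0,0,0,0.5],[-8,-35,0,0,0,0,0.5],[-8,-35,0,0,0,0,0.5],[-8,-35,0,0,0,0,0.5],[-8,-35,0,0,0,0,0.5],[-8,-32,0,0,0,0,0.5],[-7,-20,0,0,0,0,0.5]]
  ]
}}

```text
t: 11.05
tcp_pos: [0.5436, -0.3687, 0.1285]
eef_rot: [180.0, -0.1, 159.5]
contact_force: [0.1, 0.6, -3.2]
width: 0.0559
```

Call:
{"fn": "play_rows", "kwargs": {
  "rows": [
    [[0,0,0,0,0,0,0.5],[0,0,0,0,0,0,0.5]]
  ]
}}

```text
t: 11.25
tcp_pos: [0.5443, -0.3664, 0.1287]
eef_rot: [180.0, -0.1, 159.6]
contact_force: [-0.3, 0.3, -2.1]
width: 0.0559
```

```bash
python3 - <<'E'
from h import *
go([.547,-.367,.024],160)
c=wrist(); save(c,"w7.png")
c=capture("top"); save(c,"t7.png",(370,150,490,270),5)
E
```

```text
t 11.25 tcp [ 0.5443 -0.3664  0.1287] rot [ 1.7995e+02 -1.3000e-01  1.5958e+02] w 0.0559
total turn about tool [ 0.001 -0.002 -0.007] shift in present tool axes mm [ -2.9   0.3 104.7] in final tool axes [ -2.7   0.4 104.7]
```

View pics/w7.png

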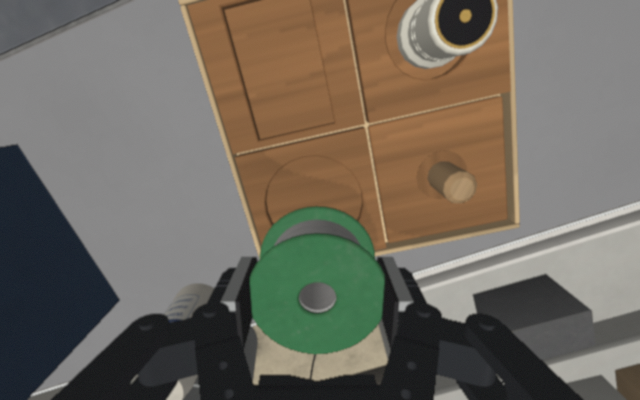

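View pics/t7.png

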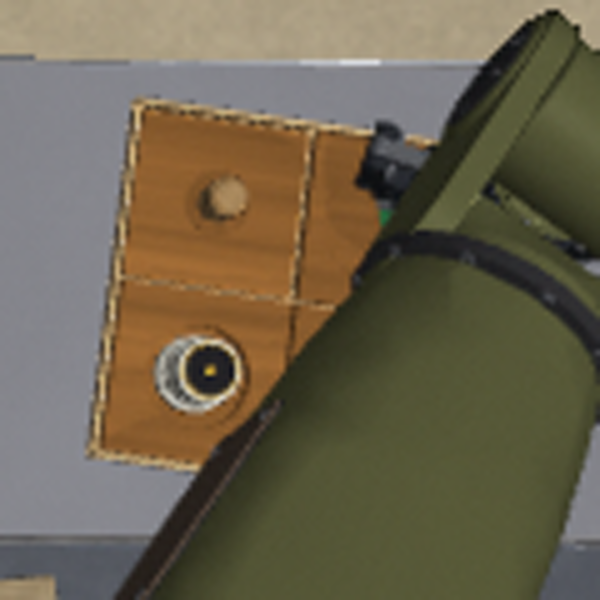

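```bash
python3 - <<'E'
from h import *
c=wrist()
print("dish",onz(c,(313.5,202),.019)); 
for p in [(259,208),(265,209),(362,193)]: print(onz(c,p,.019))
print("tray centre crossing (.5008,-.3088)",onz(c,(367,124.5),.02))
print("post tip (.5599,-.2643)",onz(c,(459,187),.053))
s=manip.sense();print(s["tcp_pos"])
E
```

```text
dish [ 0.5481204  -0.36960358  0.019     ]
[ 0.53755744 -0.41289705  0.019     ]
[ 0.54004578 -0.40867042  0.019     ]
[ 0.55448345 -0.33056919  0.019     ]
tray centre crossing (.5008,-.3088) [ 0.50454565 -0.31075782  0.02      ]
post tip (.5599,-.2643) [ 0.56199195 -0.26756205  0.053     ]
[ 0.54498255 -0.3657406   0.12982935]
```

Call:
{"fn": "play_rows", "kwargs": {
  "rows": [
    [[-3,-2,20,0,0,0,0.5],[0,0,30,0,0,0,0.5],[0,0,22,0,0,0,0.5],[0,0,12,0,0,0,0.5],[0,0,8,0,0,0,0.5],[0,0,5,0,0,0,0.5],[0,0,3,0,0,0,0.5],[0,0,0,0,0,0,0.5],[0,0,0,0,0,0,0.5]]
  ]
}}

```text
t: 12.3
tcp_pos: [0.5472, -0.3699, 0.031]
eef_rot: [-180.0, 0.1, 159.6]
contact_force: [-0.4, -1.0, -2.3]
width: 0.0557
```

Call:
{"fn": "play_rows", "kwargs": {
  "rows": [
    [[0,0,2,0,0,0,0.5],[0,0,0,0,0,0,0.5],[0,0,0,0,0,0,0.5]]
  ]
}}

```text
t: 12.6
tcp_pos: [0.547, -0.3697, 0.0283]
eef_rot: [180.0, 0.0, 159.6]
contact_force: [0.5, 0.1, -3.1]
width: 0.0558
```

Call:
{"fn": "play_rows", "kwargs": {
  "rows": [
    [[0,0,2,0,0,0,0.5],[0,0,2,0,0,0,0.5],[0,0,0,0,0,0,0.5],[0,0,0,0,0,0,0.5]]
  ]
}}

```text
t: 13.0
tcp_pos: [0.547, -0.3697, 0.0242]
eef_rot: [180.0, -0.0, 159.6]
contact_force: [0.6, -0.3, -2.4]
width: 0.0558
```

Call:
{"fn": "play_rows", "kwargs": {
  "rows": [
    [[0,0,1.5,0,0,0,0.5],[0,0,1,0,0,0,0.5],[0,0,0,0,0,0,0.5],[0,0,0,0,0,0,0.5]]
  ]
}}

```text
t: 13.4
tcp_pos: [0.5472, -0.3699, 0.0231]
eef_rot: [-180.0, 0.0, 159.6]
contact_force: [-5.9, 2.4, 9.6]
width: 0.0561
```

Contact came at the expected height (TCP 0.0231). Releasing.

Call:
{"fn": "play_rows", "kwargs": {
  "rows": [
    [[0,0,-0.5,0,0,0,0.2],[0,0,0,0,0,0,0.1],[0,0,0,0,0,0,0],[0,0,0,0,0,0,0],[0,0,-15,0,0,0,0],[0,0,-30,0,0,0,0],[0,0,-40,0,0,0,0],[0,0,-40,0,0,0,0],[0,20,-10,0,0,0,0],[0,35,0,0,0,0,0]]
  ]
}}

```text
t: 14.4
tcp_pos: [0.5665, -0.3191, 0.1606]
eef_rot: [-179.9, 0.3, 159.5]
contact_force: [0.3, -0.1, -0.4]
width: 0.0855
```

```bash
python3 - <<'E'
from h import *
go([.466,.2108,.17],160)
c=wrist(); save(c,"w8.png")
E
```

```text
t 14.4 tcp [ 0.5665 -0.3191  0.1606] rot [-179.93    0.26  159.47] w 0.0855
total turn about tool [-0.001  0.005 -0.009] shift in present tool axes mm [279.9 461.  -11.2] in final tool axes [275.6 463.6  -9.4]
```

View pics/w8.png

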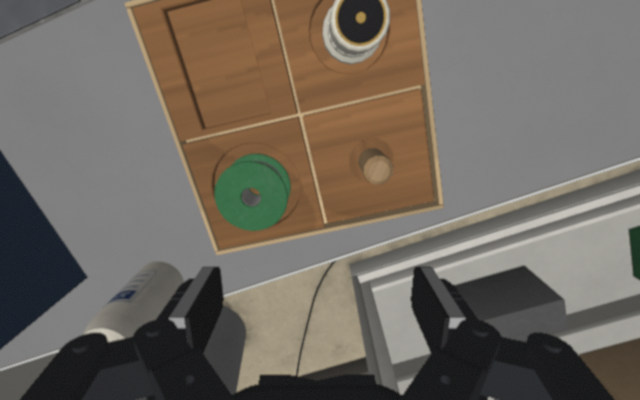

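The reel sits in the dish at (253,193). Now the tall tube.

Call:
{"fn": "play_rows", "kwargs": {
  "rows": [
    [[14,24,0,0,0,0,0],[24,40,0,0,0,0,0],[24,40,0,0,0,0,0],[24,40,-2,0,0,0,0],[24,40,-2,0,0,0,0],[24,40,-2,0,0,0,0],[24,40,-2,0,0,0,0],[24,40,-2,0,0,0,0],[24,40,0,0,0,0,0],[24,40,0,0,0,0,0]]
  ]
}}

```text
t: 15.45
tcp_pos: [0.4834, 0.124, 0.1678]
eef_rot: [180.0, 0.0, 159.6]
contact_force: [0.2, 0.3, 0.2]
width: 0.0856
```

Call:
{"fn": "play_rows", "kwargs": {
  "rows": [
    [[24,40,0,0,0,0,0],[20,36,0,0,0,0,0],[0,0,0,0,0,0,0],[0,0,0,0,0,0,0]]
  ]
}}

```text
t: 15.85
tcp_pos: [0.469, 0.2092, 0.1674]
eef_rot: [-180.0, -0.0, 159.7]
contact_force: [0.5, -0.3, -0.1]
width: 0.0854
```

```bash
python3 - <<'E'
from h import *
go([.466,.2108,.042],160)
c=wrist(); save(c,"w9.png")
E
```

```text
t 15.85 tcp [0.469  0.2092 0.1674] rot [-179.99   -0.    159.74] w 0.0854
total turn about tool [-0.    -0.    -0.005] shift in present tool axes mm [  3.4   0.5 125.4] in final tool axes [  3.4   0.4 125.4]
```

View pics/w9.png

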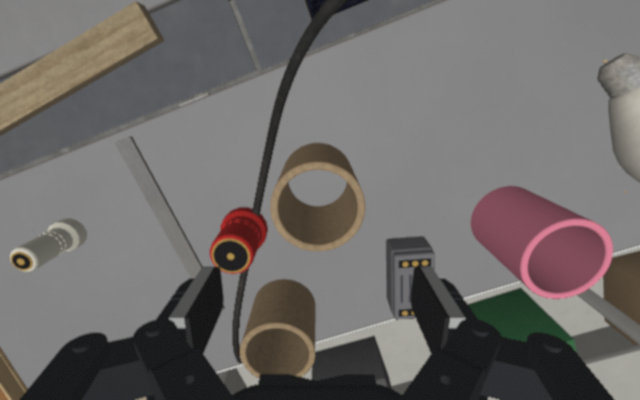

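```bash
python3 - <<'E'
from h import *
c=wrist(); print(onz(c,(318.5,205),.088)); save(c,"w9c.png",(240,130,400,270),4)
E
```

```text
[0.46622298 0.2109181  0.088     ]
```

View pics/w9c.png

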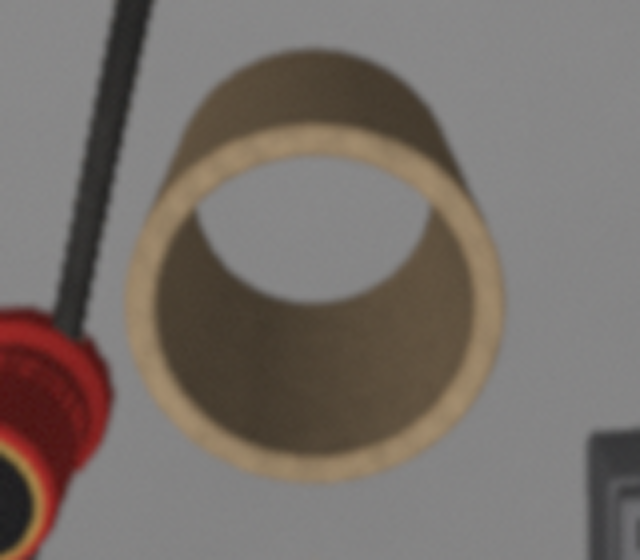

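The crop confirms the tall brown tube, with the rim centre at (318.5,205) → (0.466, 0.211), matching the first estimate. Descending.

Call:
{"fn": "play_rows", "kwargs": {
  "rows": [
    [[3.5,0.5,10,0,0,0,0],[0,0,25,0,0,0,0],[0,0,35,0,0,0,0],[0,0,30,0,0,0,0],[0,0,18,0,0,0,0],[0,0,7,0,0,0,0],[0,0,0,0,0,0,0.4],[0,0,0,0,0,0,0.4],[0,0,0,0,0,0,0.4],[0,0,0,0,0,0,0.4]]
  ],
  "force": 30
}}

```text
t: 16.95
tcp_pos: [0.4668, 0.2103, 0.043]
eef_rot: [180.0, 0.1, 159.6]
contact_force: [-0.5, 0.6, -0.5]
width: 0.0668
```

Call:
{"fn": "play_rows", "kwargs": {
  "rows": [
    [[0,0,-15,0,0,0,0.4],[0,0,-30,0,0,0,0.4],[0,0,-40,0,0,0,0.4],[0,0,-40,0,0,0,0.4],[0,0,-25,0,0,0,0.4],[0,0,0,0,0,0,0.4],[0,0,0,0,0,0,0.4]]
  ]
}}

```text
t: 17.65
tcp_pos: [0.4663, 0.2102, 0.1924]
eef_rot: [180.0, 0.0, 159.6]
contact_force: [0.3, 0.6, -0.6]
width: 0.0663
```

```bash
python3 - <<'E'
from h import *
go([.5607,-.265,.190],160)
c=wrist(); save(c,"w10.png")
E
```

```text
t 17.65 tcp [0.4663 0.2102 0.1924] rot [1.7997e+02 4.0000e-02 1.5962e+02] w 0.0663
total turn about tool [ 0.001  0.001 -0.007] shift in present tool axes mm [-253.9 -412.6    2.3] in final tool axes [-251.2 -414.2    2.4]
```

View pics/w10.png

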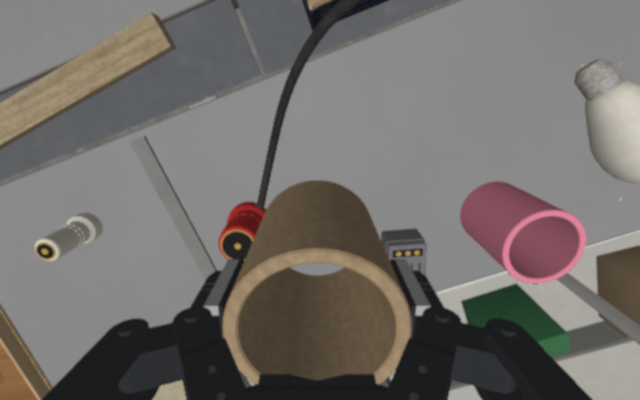

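The tube is held upright. Carrying it over to the post.

Call:
{"fn": "play_rows", "kwargs": {
  "rows": [
    [[-14,-23,0,0,0,0,0.4],[-23,-38,0,0,0,0,0.4],[-23,-38,0,0,0,0,0.4],[-23,-38,0,0,0,0,0.4],[-23,-38,0,0,0,0,0.4],[-23,-38,0,0,0,0,0.4],[-23,-38,0,0,0,0,0.4],[-23,-38,0,0,0,0,0.4],[-23,-38,0,0,0,0,0.4],[-23,-38,0,0,0,0,0.4]]
  ]
}}

```text
t: 18.7
tcp_pos: [0.546, -0.2106, 0.1907]
eef_rot: [180.0, -0.1, 159.6]
contact_force: [0.2, 1.1, -0.5]
width: 0.0663
```

Call:
{"fn": "play_rows", "kwargs": {
  "rows": [
    [[-20,-30,0,0,0,0,0.4],[-12,-18,0,0,0,0,0.4],[0,0,0,0,0,0,0.4],[0,0,0,0,0,0,0.4],[0,0,0,0,0,0,0.4]]
  ]
}}

```text
t: 19.2
tcp_pos: [0.5596, -0.2641, 0.1916]
eef_rot: [180.0, -0.1, 159.7]
contact_force: [0.9, -0.3, -0.1]
width: 0.0663
```

```bash
python3 - <<'E'
from h import *
go([.561,-.2655,.056],160)
c=wrist(); save(c,"w11.png")
c=capture("scene"); save(c,"s11.png",(300,190,480,350),4)
E
```

```text
t 19.2 tcp [ 0.5596 -0.2641  0.1916] rot [ 1.7998e+02 -7.0000e-02  1.5966e+02] w 0.0663
total turn about tool [ 0.    -0.001 -0.006] shift in present tool axes mm [ -2.   -0.8 135.6] in final tool axes [ -1.8  -0.8 135.6]
```

View pics/w11.png

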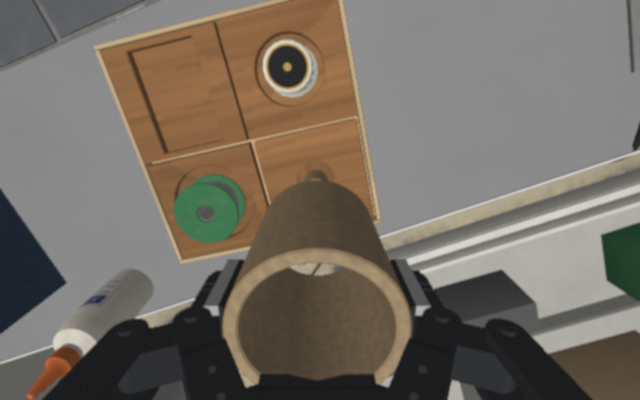

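View pics/s11.png

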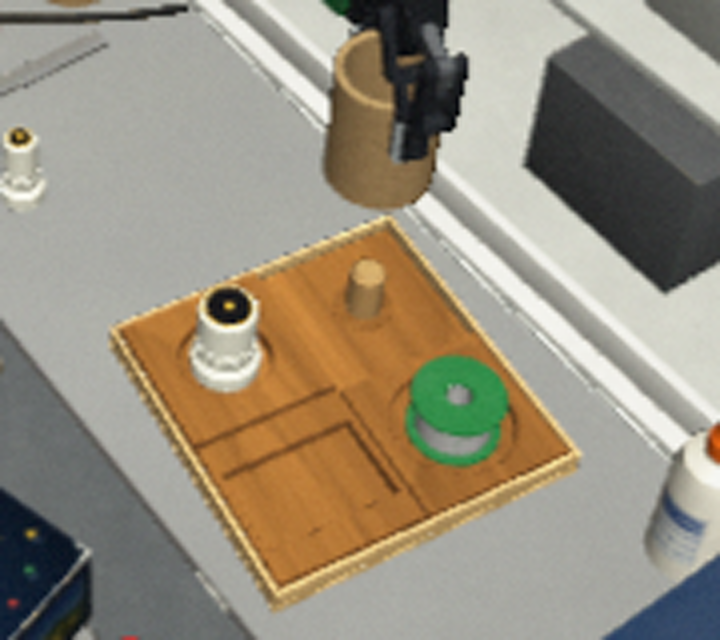

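The tube is above the post, and the holder and reel look level in their nests. Lowering.

Call:
{"fn": "play_rows", "kwargs": {
  "rows": [
    [[-2,-1,15,0,0,0,0.4],[0,0,30,0,0,0,0.4],[0,0,25,0,0,0,0.4],[0,0,20,0,0,0,0.4],[0,0,17,0,0,0,0.4],[0,0,12,0,0,0,0.4],[0,0,8,0,0,0,0.4],[0,0,4,0,0,0,0.4],[0,0,2,0,0,0,0.4],[0,0,0,0,0,0,0.4]]
  ]
}}

```text
t: 20.3
tcp_pos: [0.5614, -0.2668, 0.0596]
eef_rot: [-180.0, 0.0, 159.6]
contact_force: [0.4, 0.5, -0.2]
width: 0.0667
```

Call:
{"fn": "play_rows", "kwargs": {
  "rows": [
    [[0,0,2,0,0,0,0.4],[0,0,0,0,0,0,0.4],[0,0,0,0,0,0,0.4]]
  ]
}}

```text
t: 20.6
tcp_pos: [0.5613, -0.2668, 0.0575]
eef_rot: [-180.0, 0.0, 159.6]
contact_force: [-1.0, 0.3, 0.0]
width: 0.0666
```

Call:
{"fn": "play_rows", "kwargs": {
  "rows": [
    [[0,0,1.5,0,0,0,0.4],[0,0,0,0,0,0,0.4],[0,0,0,0,0,0,0.1],[0,0,0,0,0,0,0],[0,0,0,0,0,0,0],[0,0,-15,0,0,0,0],[0,0,-30,0,0,0,0],[0,0,-40,0,0,0,0],[0,0,-35,0,0,0,0],[0,0,0,0,0,0,0]]
  ]
}}

```text
t: 21.6
tcp_pos: [0.5629, -0.2676, 0.1826]
eef_rot: [-179.9, 0.5, 159.6]
contact_force: [-0.5, -0.2, -0.2]
width: 0.0854
```

```bash
python3 - <<'E'
from h import *
go([.588,.261,.175],163)
c=wrist(); save(c,"w12.png")
E
```

```text
t 21.6 tcp [ 0.5629 -0.2676  0.1826] rot [-179.92    0.54  159.62] w 0.0854
total turn about tool [-0.002  0.009 -0.059] shift in present tool axes mm [160.7 504.2   5.4] in final tool axes [130.6 512.8   7.6]
```

View pics/w12.png

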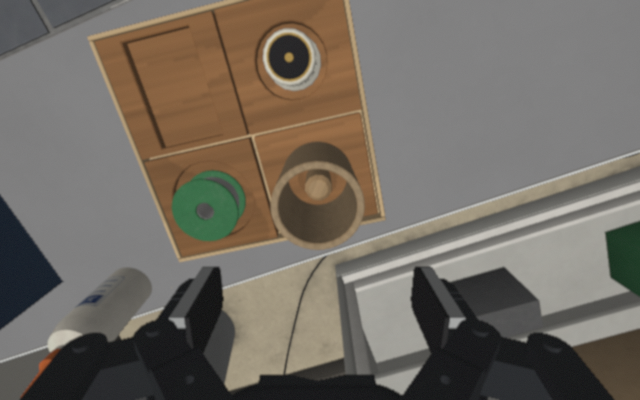

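The tube stands over the post. On to the driver.

Call:
{"fn": "play_rows", "kwargs": {
  "rows": [
    [[8,24,0,0,0,0,0],[13,40,0,0,0,0,0],[13,40,0,0,0,0,0],[13,40,0,0,0,0,0],[13,40,0,0,0,0,0],[13,40,0,0,0,0,0],[13,40,0,0,0,0,0],[13,40,0,0,0,0,0],[13,40,0,0,0,0,0],[13,40,0,0,0,0,0]]
  ]
}}

```text
t: 22.65
tcp_pos: [0.5773, 0.1385, 0.1754]
eef_rot: [-180.0, -0.0, 159.6]
contact_force: [0.3, -0.6, 1.1]
width: 0.0854
```

Call:
{"fn": "play_rows", "kwargs": {
  "rows": [
    [[13,40,0,0,0,0,0],[13,40,0,0,0,0,0],[10,38,0,0,0,-0.059,0],[0,0,0,0,0,0,0],[0,0,0,0,0,0,0]]
  ]
}}

```text
t: 23.15
tcp_pos: [0.5847, 0.2603, 0.1749]
eef_rot: [-179.9, -0.1, 163.1]
contact_force: [-0.0, -0.8, -0.1]
width: 0.0855
```

```bash
python3 - <<'E'
from h import *
go([.588,.261,.008],163)
c=wrist(); save(c,"w13.png"); save(c,"w13c.png",(250,140,390,260),5)
E
```

```text
t 23.15 tcp [0.5847 0.2603 0.1749] rot [-1.7994e+02 -7.0000e-02  1.6305e+02] w 0.0855
total turn about tool [-0.001 -0.001  0.001] shift in present tool axes mm [ -3.2   1.8 166.9] in final tool axes [ -3.    1.6 166.9]
```

View pics/w13.png

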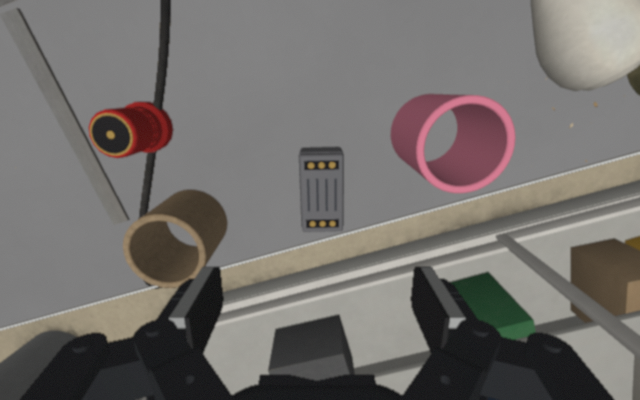

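View pics/w13c.png

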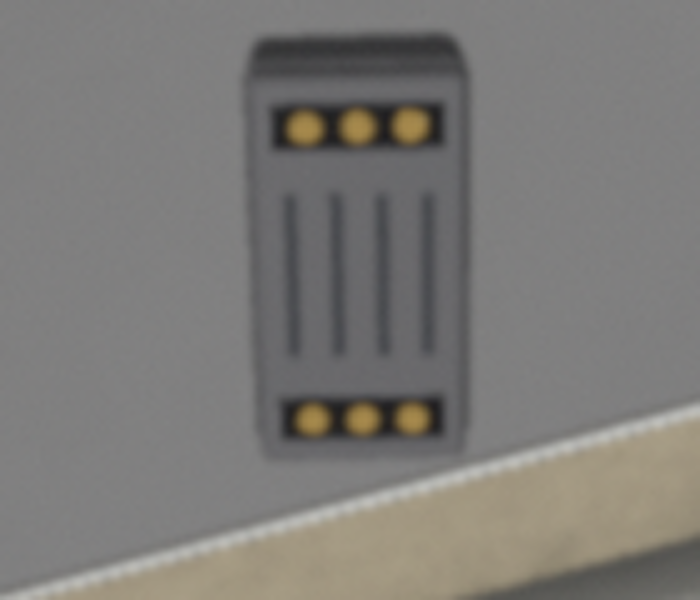

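```bash
python3 - <<'E'
from h import *
c=wrist()
q=lambda u,v:(250+(u+.5)/5-.5,140+(v+.5)/5-.5)
a=onz(c,q(357,126),.038);b=onz(c,q(362,418),.038); m=(a+b)/2; d=b-a
yaw=np.degrees(np.arctan2(d[1],d[0])); print(m,yaw,np.linalg.norm(d)); 
go([m[0],m[1],.010],180+yaw)
E
```

```text
[0.59266717 0.26142762 0.038     ] -15.79690451730832 0.054201250039636925
t 23.25 tcp [0.5851 0.259  0.1755] rot [-1.7996e+02 -3.0000e-02  1.6293e+02] w 0.0855
total turn about tool [-0.001 -0.001 -0.022] shift in present tool axes mm [ -6.6   4.6 165.5] in final tool axes [ -6.6   4.4 165.5]
```

The driver's terminals face up; its centre is at (322,194) and its yaw is -16°. Descending to grip it across its width.

Call:
{"fn": "play_rows", "kwargs": {
  "rows": [
    [[-4,3.5,15,0,0,-0.022,0],[0,0,35,0,0,0,0],[0,0,40,0,0,0,0],[0,0,35,0,0,0,0],[0,0,22,0,0,0,0],[0,0,12,0,0,0,0],[0,0,4,0,0,0,0.2],[0,0,0,0,0,0,0.7],[0,0,0,0,0,0,0.7],[0,0,0,0,0,0,0.7]]
  ],
  "force": 40
}}

```text
t: 24.25
tcp_pos: [0.5908, 0.2623, 0.0143]
eef_rot: [179.9, 0.1, 164.3]
contact_force: [2.0, -0.5, 6.5]
width: 0.0388
```

Call:
{"fn": "play_rows", "kwargs": {
  "rows": [
    [[0,0,0,0,0,0,0.7],[0,0,0,0,0,0,0.7],[0,0,-10,0,0,0,0.7],[0,0,-25,0,0,0,0.7],[0,0,-35,0,0,0,0.7],[0,0,-40,0,0,0,0.7],[0,0,-35,0,0,0,0.7],[0,0,-15,0,0,0,0.7],[0,0,0,0,0,0,0.7],[0,0,0,0,0,0,0.7]]
  ]
}}

```text
t: 25.25
tcp_pos: [0.5895, 0.2619, 0.1712]
eef_rot: [-179.9, -0.1, 164.3]
contact_force: [0.5, -1.3, -2.0]
width: 0.0389
```

```bash
python3 - <<'E'
from h import *
go([.443,-.355,.17],172.5)
c=wrist(); save(c,"w14.png")
E
```

```text
t 25.25 tcp [0.5895 0.2619 0.1712] rot [-1.7993e+02 -1.0000e-01  1.6426e+02] w 0.0389
total turn about tool [-0.001 -0.002 -0.144] shift in present tool axes mm [ -26.4 -633.5    1.9] in final tool axes [  64.7 -630.7    1.2]
```

View pics/w14.png

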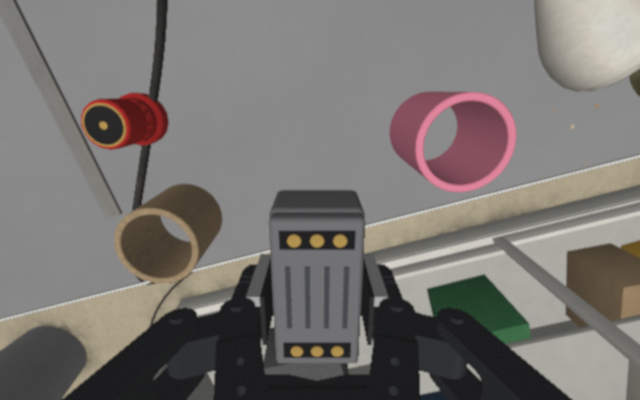

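The driver is held level. Carrying it to the oblong pocket.

Call:
{"fn": "play_rows", "kwargs": {
  "rows": [
    [[-1,-22,0,0,0,0,0.7],[-1.6,-40,0,0,0,0,0.7],[-1.6,-40,0,0,0,0,0.7],[-1.6,-40,0,0,0,0,0.7],[-1.6,-40,0,0,0,0,0.7],[-1.6,-40,0,0,0,0,0.7],[-1.6,-40,0,0,0,0,0.7],[-1.6,-40,0,0,0,0,0.7],[-1.6,-40,0,0,0,0,0.7],[-1.6,-40,0,0,0,0,0.7]]
  ]
}}

```text
t: 26.3
tcp_pos: [0.4999, -0.111, 0.171]
eef_rot: [180.0, -0.2, 164.3]
contact_force: [0.7, -0.1, -1.2]
width: 0.039
```

Call:
{"fn": "play_rows", "kwargs": {
  "rows": [
    [[-1.6,-40,0,0,0,0,0.7],[-1.6,-40,0,0,0,0,0.7],[-1.6,-40,0,0,0,0,0.7],[-1.6,-40,0,0,0,0,0.7],[-1.6,-40,0,0,0,0,0.7],[-1.6,-28,0,0,0,0,0.7],[-1.6,-18,0,0,0,-0.072,0.7],[0,0,0,0,0,-0.072,0.7],[0,0,0,0,0,0,0.7],[0,0,0,0,0,0,0.7]]
  ]
}}

```text
t: 27.3
tcp_pos: [0.445, -0.3491, 0.1715]
eef_rot: [179.9, -0.1, 172.4]
contact_force: [0.0, 0.2, -0.2]
width: 0.0391
```

```bash
python3 - <<'E'
from h import *
go([.443,-.355,.026],172.5)
c=wrist(); save(c,"w15.png")
c=capture("scene"); save(c,"s15.png",(300,190,480,350),4)
E
```

```text
t 27.3 tcp [ 0.445  -0.3491  0.1715] rot [ 1.7993e+02 -1.0000e-01  1.7239e+02] w 0.0391
total turn about tool [ 0.001 -0.002 -0.002] shift in present tool axes mm [  0.9  -6.3 145.5] in final tool axes [  1.2  -6.1 145.5]
```

View pics/w15.png

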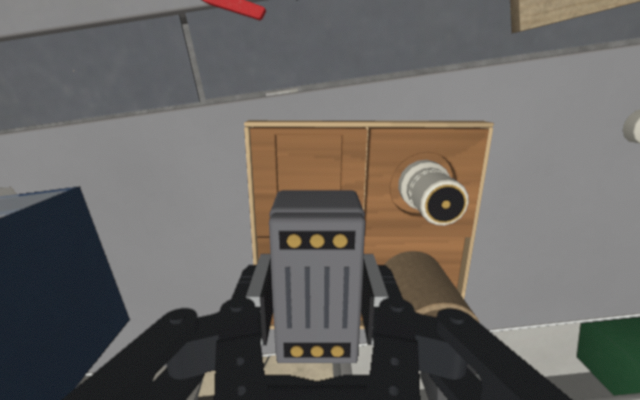

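View pics/s15.png

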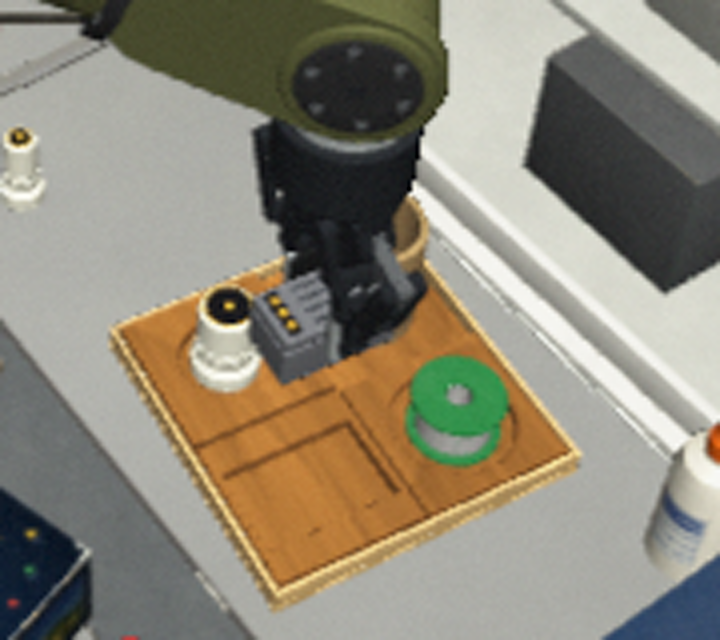

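```bash
python3 - <<'E'
from h import *
s=manip.sense(); c=wrist()
save(c,"w15c.png",(235,110,375,200),5)
z=s["tcp_pos"][2]-.0143+.038
m=(onz(c,(317,241),z)+onz(c,(317,351),z))/2; print("driver centre",m,"tcp",s["tcp_pos"])
u=np.array([np.cos(np.radians(-7.5)),np.sin(np.radians(-7.5))])
e=onz(c,(309.5,135),.021)[:2]; print("pocket centre from near edge",e+u*.0455, onz(c,(277,135),.021),onz(c,(342,135),.021))
E
```

```text
driver centre [ 0.44729359 -0.34945418  0.19586019] tcp [ 0.44523693 -0.3490278   0.17216019]
pocket centre from near edge [ 0.44611776 -0.35558864] [ 0.39726852 -0.37788546  0.021     ] [ 0.40474613 -0.32140927  0.021     ]
```

View pics/w15c.png

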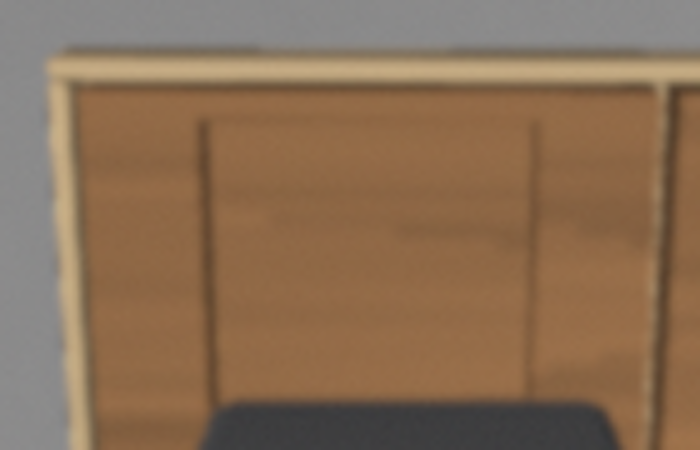

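Top and wrist cameras average to a pocket centre of (0.444, -0.355). Lowering the driver.

Call:
{"fn": "play_rows", "kwargs": {
  "rows": [
    [[1,-6,15,0,0,0,0.7],[0,0,30,0,0,0,0.7],[0,0,30,0,0,0,0.7],[0,0,25,0,0,0,0.7],[0,0,16,0,0,0,0.7],[0,0,10,0,0,0,0.7],[0,0,8,0,0,0,0.7],[0,0,5,0,0,0,0.7],[0,0,3,0,0,0,0.7],[0,0,0,0,0,0,0.7]]
  ]
}}

```text
t: 28.45
tcp_pos: [0.4435, -0.3554, 0.0309]
eef_rot: [-180.0, 0.0, 172.5]
contact_force: [-0.5, -0.4, -1.6]
width: 0.039
```

Call:
{"fn": "play_rows", "kwargs": {
  "rows": [
    [[0,0,2,0,0,0,0.7],[0,0,0,0,0,0,0.7],[0,0,0,0,0,0,0.7]]
  ]
}}

```text
t: 28.75
tcp_pos: [0.4435, -0.3555, 0.029]
eef_rot: [-180.0, 0.0, 172.5]
contact_force: [-0.2, 1.2, -1.8]
width: 0.0388
```

Call:
{"fn": "play_rows", "kwargs": {
  "rows": [
    [[0,0,2,0,0,0,0.7],[0,0,1,0,0,0,0.7],[0,0,0,0,0,0,0.7],[0,0,0,0,0,0,0.7]]
  ]
}}

```text
t: 29.15
tcp_pos: [0.4434, -0.3554, 0.0258]
eef_rot: [180.0, -0.0, 172.5]
contact_force: [-0.6, 0.3, 0.4]
width: 0.039
```

The load has come off (Fz -1.8 → +0.4), so the driver is on the floor of the pocket. Releasing and retreating up and back.

Call:
{"fn": "play_rows", "kwargs": {
  "rows": [
    [[0,0,0.5,0,0,0,0.7],[0,0,0,0,0,0,0.4],[0,0,0,0,0,0,0.2],[0,0,0,0,0,0,0.2],[0,0,0,0,0,0,0.2],[0,0,-15,0,0,0,0.2],[0,0,-30,0,0,0,0.2],[0,0,-40,0,0,0,0.1],[0,0,-40,0,0,0,0],[0,0,-30,0,0,0,0]]
  ]
}}

```text
t: 30.15
tcp_pos: [0.4437, -0.3555, 0.1843]
eef_rot: [-179.9, 0.2, 172.5]
contact_force: [-0.5, 0.1, -0.2]
width: 0.0853
```

Call:
{"fn": "play_rows", "kwargs": {
  "rows": [
    [[10,20,-20,0,0,0,0],[10,40,-10,0,0,0,0],[10,40,0,0,0,0,0],[5,40,0,0,0,0,0],[0,40,0,0,0,0,0],[0,40,0,0,0,0,0],[0,40,0,0,0,0,0],[0,20,0,0,0,0,0],[0,0,0,0,0,0,0],[0,0,0,0,0,0,0]]
  ]
}}

```text
t: 31.15
tcp_pos: [0.4453, -0.0733, 0.2111]
eef_rot: [-180.0, 0.1, 172.6]
contact_force: [0.4, -0.6, -0.8]
width: 0.0854
```

```bash
python3 - <<'E'
from h import *
print(manip.sense()["t"],manip.sense()["tcp_pos"])
c=capture("top"); save(c,"t16.png",(380,160,480,260),6)
c=capture("scene"); save(c,"s16.png",(300,220,460,350),5)
c=capture("top"); save(c,"t16b.png")
E
```

```text
31.15 [ 0.44530386 -0.07329427  0.21109236]
```

View pics/t16.png

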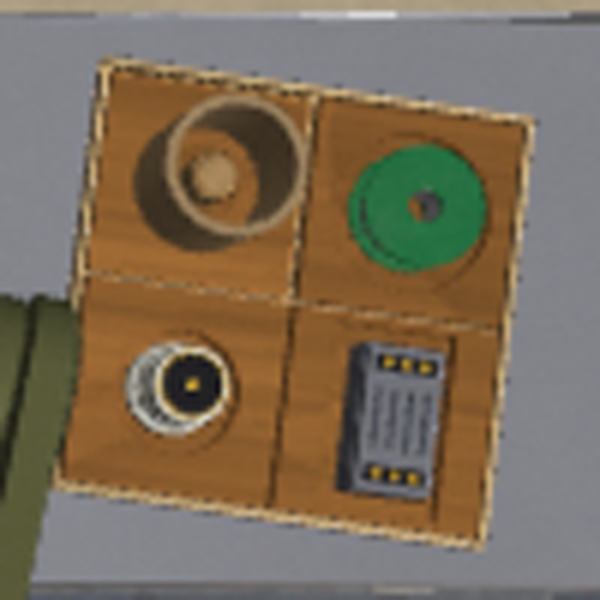

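View pics/s16.png

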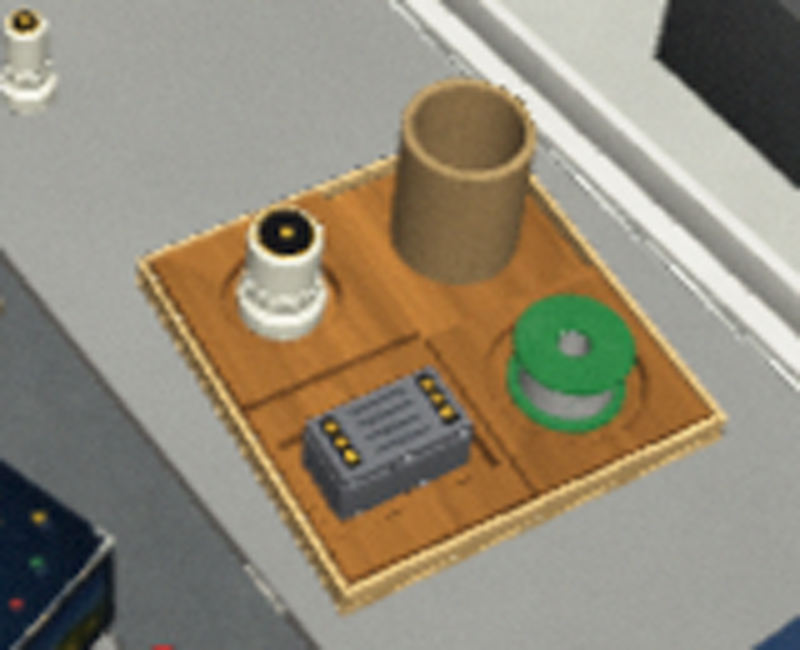

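View pics/t16b.png

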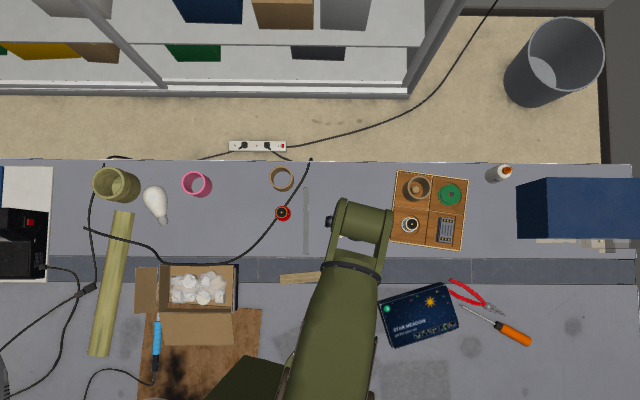

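```bash
python3 - <<'E'
from h import *
t=capture("top"); s=capture("scene")
q=lambda u,v:(380+(u+.5)/6-.5,160+(v+.5)/6-.5)
p=lambda u,v:(300+(u+.5)/5-.5,220+(v+.5)/5-.5)
N={"tube":((.5605,-.265),.013+.088),"reel":((.547,-.3685),.011+.035),"holder":((.457,-.2495),.011+.06),"driver":((.444,-.355),.011+.038)}
for n,a,b in [("tube",(236,165),(467,131)),("reel",(428,206),(574,342)),("holder",(193,384),(287,232)),("driver",(400,419),(388,420))]:
    P=tri(t,q(*a),s,p(*b)); T=onz(t,q(*a),N[n][1]); print(n,P.round(4),"top-only",T.round(4),"nest",N[n], "off mm",(1e3*(P[:2]-N[n][0])).round(1),"dz",round(1e3*(P[2]-N[n][1]),1))
qq=lambda u,v:(u,v)
print("slim (start .4324,-.0438) hidden by arm in top; scene:",onz(s,p(25,20),.06))
E
```

```text
tube [ 0.5606 -0.266   0.0964] top-only [ 0.5601 -0.2651  0.101 ] nest ((0.5605, -0.265), 0.10099999999999999) off mm [ 0.1 -1. ] dz -4.6
reel [ 0.5474 -0.3705  0.0464] top-only [ 0.5473 -0.3706  0.046 ] nest ((0.547, -0.3685), 0.046) off mm [ 0.4 -2. ] dz 0.4
holder [ 0.459  -0.2501  0.0702] top-only [ 0.4584 -0.2496  0.071 ] nest ((0.457, -0.2495), 0.071) off mm [ 2.  -0.6] dz -0.8
driver [ 0.4431 -0.3547  0.0474] top-only [ 0.4431 -0.3543  0.049 ] nest ((0.444, -0.355), 0.049) off mm [-0.9  0.3] dz -1.6
slim (start .4324,-.0438) hidden by arm in top; scene: [ 0.43326204 -0.04430014  0.06      ]
```

All four are centred to within about 2 mm and at seated height. The slim holder is still within 1 mm of where it started, and the short tube stands untouched. The arm is clear, so I'm handing in.

```bash
python3 - <<'E'
from rig import job, manip
print(manip.sense()["t"]); print(job.sign_off())
E
```

```text
31.4
the job is handed in; nothing more can be done
None
```

The kit is made up and handed in at 31.4 s; no verdict is reported. The wide holder is in the round recess, the reel in the dish, the tall tube over the post, and the driver terminals up in the oblong pocket.

**Last checks:** Triangulating from the top and scene cameras, all four parts are centred within about 2 mm of their nests. Reel, holder and driver are within 2 mm of seated height, and all four look upright in the pictures. The slim holder is within 1 mm of its start. The short tube, and the pink and red look-alikes, look unmoved in the top picture, though I didn't measure them. The gripper hangs open at z = 0.21 m, clear of everything.

**Disagreements:**
- The top and wrist cameras differed by 2 to 4 mm on the nest positions, so I used their mean.
- The tube's triangulated rim height read 4.6 mm low. I put this down to my reading of the rim pixel, as the tube was released about 1 mm or less above its computed seated height and stands squarely over the post.

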